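# Fit the green label holder behind the rack's shelf lip and hold it home

## Robot

A 7-joint arm with a two-finger parallel gripper is mounted at the origin on the work surface. World frame = base frame: x ahead of the robot, y to its left, z up, the work surface at z = 0. Lengths are in m, angles in rad, forces in N, time in s.
With the tool pointing down it reaches from about 0.4 to 0.875 m from the base axis. Payload 6.5 kg.
Tool frame: the origin (TCP) lies at the very end of the fingers, on their centre line; the grasp point (between the pads) lies 19 mm behind it; z points along the fingers, x is the direction in which the jaws open and shut, and the axes are right-handed (so a half turn about z gives the same grasp; the last joint's range is limited). The gripper opens to 85 mm and grips with 20 to 120 N. Pads are 22 mm wide; open, the fingers measure 114 mm over their backs; the gripper's body (76 mm by 85 mm) begins 54 mm behind the grasp point. The pads swing forward as they close: fully open they stand 13 mm farther back than shut.
Start: joints at [-1.276, 0.536, -0.004, 1.538, 0.003, 1.067, -0.071], TCP at [0.229, 0.608, 0.231] pointing down, gripper open.
Joint ranges: [-2.7, 2.7], [-0.37, 2.16], [-1.27, 1.26], [0.24, 2.4], [-1.31, 4.45], [0.19, 1.91], [-2.76, 2.76]. Speed limits (rad/s): [2.39, 2.39, 3.14, 3.14, 3.14, 3.14, 3.14].

## Interface

Orientations are given as a unit quaternion [w, x, y, z].
In Python, from bench import env, imaging gives the robot as it stands.
- The arm moves only by the shell command python3 -m creep 'ROWS' [FORCE]. ROWS is JSON, a list of rows, each a list of 3 entries, a list of its own where there are three numbers: the shift along the tool's x, y, z in mm, then the turn, a rotation vector about the tool's x, y, z in degrees, then the closure, from -1 (fully open) to 1 (shut). A call has 1 to 10 rows; each row shifts and turns the pose as measured when the row begins, along the tool's axes as they then stand; what a row does not reach is not made up. A row lasts 1/10 s, in which the tool goes at most 50 mm and 8.59 degrees, less where a joint would pass 70% of its speed; a pose out of reach is approached as far as the arm can. A call with a gripper value outside its range is refused whole. The fingers move at their own pace and stop on an object; FORCE is the grip in N (left out, the last holds). Time passes only in rows, so rows that do not move let the fingers close. It gives the time, the measured TCP pose, the force and the opening at its end, in the units of the state.
- env.state(): the state, without advancing time (a new reading comes with each control period).
- imaging.get_image(name): name is "scene" or "top" or "wrist"; returns a dict with "frame" (384x512x3 uint8, blue, green, red), "fx", "fy", "cx", "cy" (pixels), "T" (4x4, takes a point from camera to world coordinates); the wrist camera has in their place "mount" (4x4, takes a point from camera to tool coordinates, whose origin is the TCP and whose axes are the tool frame's). Camera axes: x right, y up, looking along -z (the intrinsics and any distortion apply to the point x, -y, -z); pixel columns grow to the right and rows downward; lengths in m; the calibration is good to about 2 mm. A picture is of the moment at which its call begins: read the wrist's pose just before it. There is no depth.
- env.sign_off(): hands the job in, once; it reports no verdict.
The state is a dict: "t": time; "joint_pos": joint angles; "dq": joint speeds; "joint_efforts": joint torques, N m; "ee_pos": TCP position; "ee_rot": TCP orientation; "contact_force": force on the tool from outside, world axes, zero at the start; "torque": the same for the moment, N m; "width": finger opening in m.
Only numpy, scipy, OpenCV 4.12 (cv2) and the standard library are available. Lean on these libraries where they do the work, as an engineer would, in place of code of your own. Each camera call takes 0.05 s, during which the arm holds its last target.

## Task

Fold both flaps of the small carton right back, past upright, and take out the green label holder. Push it foot first, straight down, into the slot behind the front lip of the small bench rack until the yellow spring bar under it is pressed all the way down, and finish while you are still holding it pressed fully home: the spring lifts it again if you let go. Leave the grey holder and the other things on the bench where they are.

Things in the scene. Friction and masses are not known exactly. Their poses are not given: they have to be found in the camera images.
- green_holder_mid (a point): Centre of the upright green label holder, a rigid plate 95 mm tall (foot 47.5 mm below), 50 wide along its y, z up. Top 40 mm: grip head 12 mm thick (along x) with white labels; below it a 6 mm blade, its last 8 mm narrowed to 4 thick, 46 wide. Same both ways round, about 60 g. Stands in a 30 mm deep foam cradle, top 8 mm below the carton's rim; lifts straight out
- grey_holder_mid (a point): Centre of the grey label holder, same shape as the green one, standing in the other place in the same carton, 75 mm beside it along the carton's y (which of the two is where varies). Leave it there
- carton_rim (a point): Centre of the carton's open top at rim height, 115 mm above the bench. The carton is fixed: outside 130 mm (its x) by 166 mm (its y), walls 3 mm. The two label holders stand in it at x 0, y +37.5 and -37.5 mm, thickness along x, width along y; 56 mm is free on either side of a grip head along x
- flap_left_hinge (a point): Middle of the hinge line (along the carton's x) of the left flap, on the rim at the carton's +y end. The flap is a cardboard panel 124 mm along the hinge, 46 mm long, 3 mm thick
- flap_right_hinge (a point): Middle of the hinge line of the carton's right flap, on the rim at the carton's -y end; same panel
- flap_left (a joint): Angle of the left flap, rad: 0 flat over the carton, towards its middle; 1.57 upright; 2.8 its stop, folded out and down. Starts half open (1.0 to 1.3), stays where it is left; about 1 N moves it. A fingertip 15 to 20 mm above the rim, going from the middle of the carton outward across the hinge line, pushes it over
- flap_right (a joint): Angle of the right flap, rad, same meaning
- slot_mouth (a point): Centre of the slot in the front edge of the fixed bench rack, at the height of the lip's top, 100 mm above the bench. x from the lip to the shelf behind (roughly away from the robot), y along the slot, z up. Slot 10 mm wide (x), 58 long (y), ends filled up to lip height. Aluminium lip 4 mm thick in front. A holder fully home has its centre 12.5 mm above this point
- upstand_top (a point): Middle of the top edge of the rack's upstand, the 4 mm thick metal wall just behind the slot. It rises 14 mm above the lip's top, so a holder's foot held a little above the lip can be felt against it (its slot face is 5 mm behind the slot's centre). The shelf behind is 16 mm lower; two small cases 48 mm tall stand on it, their near faces 70 mm or more behind the slot
- spring_bar (a joint): How far the yellow spring bar in the slot is pressed down, m: 0 up (its top 23 mm below the slot mouth), 0.012 at its stop (35 mm below). The spring pushes up with 6 N at the top and 12 N at the stop, and lifts the holder when it is let go
- case_a: Small black case with green lid, 58 x 86 x 48 mm, standing loose on the rack's shelf; origin at the centre of its underside. Leave alone
- case_b: A second such case beside it. Leave alone
- pin_tray: Low clear tray, 90 x 130 x 14 mm, loose on the bench; origin at the centre of its underside. Leave alone
- screw_jar: Jar with black cap, 56 mm across, 75 mm tall, loose on the bench; origin at the centre of its underside. Leave alone
- screwdriver: Screwdriver lying loose on the bench. Leave alone
Things that resemble listed ones, but are neither listed nor needed, are in the scene too. There is more than one size of the part that bears green_holder_mid; the job needs the largest.

How it is judged:
On the way, in this order (a step that is already met when the one before it is completed fails the run):
1. both carton flaps are folded back past upright (value of joint each of flap_left, flap_right above 1.65 rad), for 0.2 s.
2. the green holder is lifted clear of the carton (height (world z) of green_holder_mid above 0.165 m and contact force between the fingers and green_holder above 1 N), for 0.1 s.
3. the green holder's foot is down behind the lip (x of green_holder_mid in the frame of slot_mouth between -0.005 and 0.005 m and y of green_holder_mid in the frame of slot_mouth between -0.01 and 0.01 m and angle between green_holder_mid's own z axis and vertical below 0.12 rad and z of green_holder_mid in the frame of slot_mouth below 0.04 m), for 0.1 s.
At the end, for the whole second after the job is handed in: Green holder at rest and upright (0.12 rad) in the slot (within 5 mm across, 10 mm along, centre at most 16.5 mm above the mouth); spring bar down at least 9 of 12 mm and pressing the holder with over 5 N; fingers still pressing the holder (over 2 N); both flaps past 1.65 rad (all of step 1 and x of green_holder_mid in the frame of slot_mouth between -0.005 and 0.005 m and y of green_holder_mid in the frame of slot_mouth between -0.01 and 0.01 m and angle between green_holder_mid's own z axis and vertical below 0.12 rad and z of green_holder_mid in the frame of slot_mouth below 0.0165 m and value of joint spring_bar above 0.009 m and contact force between green_holder and spring_bar above 5 N and contact force between the fingers and green_holder above 2 N and linear speed of green_holder below 0.02 m/s); the arm keeps its last pose, push and grip.
It fails at once if the grey holder is taken out of its place or shoved (distance of grey_holder_mid from where it was at the start of the episode above 0.025 m).
It fails at once if a bystander on the rack or bench is shifted more than 30 mm (distance of any of case_a, case_b, pin_tray, screw_jar, screwdriver from where it was at the start of the episode above 0.03 m).
It also fails if it takes over 54 s, if anything falls off the work surface, if the arm or the gripper's body presses on something with over 40 N, if the wrist force passes 120 N, or if a joint passes its speed limit or range.

## Working session

There is one attempt and no reset: what is moved stays moved. The work goes in short steps, Python scripts to look and compute and a shell command to move; the robot and the scene stay as the last step left them, time stands still between calls to the robot, and variables do not carry over. Pictures are saved under pics/ and viewed, and the job is handed in when it is done.

```bash
ls -la; mkdir -p pics
python3 - <<'E'
from bench import env, imaging
import cv2
print(env.state())
for n in ["scene","top","wrist"]:
    d=imaging.get_image(n); cv2.imwrite(f"pics/{n}0.png",d["frame"]); print(n,{k:v for k,v in d.items() if k!="frame"})
E
```

```text
total 12
drwxr-xr-x  3 agent agent 4096 Dec  7 06:06 .
drwxr-xr-x 23 root  root  4096 Dec  7 06:06 ..
drwxr-xr-x  2 agent agent 4096 Dec  7 06:06 pics
{'t': 0.0, 'joint_pos': array([-1.27620845,  0.53715021, -0.00444531,  1.53888856,  0.00263504,
        1.06729166, -0.07121297]), 'dq': array([-1.05982850e-03, -2.18005825e-04,  2.90600521e-04, -2.21268702e-05,
        1.65301163e-03, -1.39869054e-03, -2.69995579e-04]), 'joint_efforts': array([-1.09941095e-04, -5.83417618e+01,  1.04849596e+00, -2.59099942e+01,
        1.23234669e-02,  9.53645358e-03, -6.37060239e-06]), 'ee_pos': array([0.22925605, 0.6075478 , 0.23041735]), 'ee_rot': array([ 5.54179709e-04,  8.22476155e-01,  5.68798931e-01, -6.65647491e-04]), 'contact_force': array([ 0.81297474,  0.3966062 , -0.25449682]), 'torque': array([-0.00273442,  0.03057366, -0.05631718]), 'width': 0.08530320333542517}
scene {'fx': 478.62264448539975, 'fy': 478.62264448539975, 'cx': 255.08072781605478, 'cy': 189.85280005510427, 'T': array([[-0.87262456, -0.37912052,  0.30788636,  0.88889781],
       [ 0.48808504, -0.6546278 ,  0.57726547,  0.697
[... 250 characters left out ...]
[[-0.02454083,  0.99447414, -0.10207316,  0.43372002],
       [-0.9996958 , -0.02416116,  0.00495447,  0.01993516],
       [ 0.00246089,  0.1021637 ,  0.99476456,  1.06691577],
       [ 0.        ,  0.        ,  0.        ,  1.        ]])}
wrist {'fx': 308.08178173514136, 'fy': 308.08178173514136, 'cx': 260.7017365527766, 'cy': 188.26383618376894, 'mount': array([[ 9.99999482e-01, -9.89015663e-04,  2.38561850e-04,
        -1.40773682e-03],
       [-8.60754154e-04, -9.47466163e-01, -3.19854857e-01,
        -8.16764594e-02],
       [ 5.42370744e-04,  3.19854486e-01, -9.47466524e-01,
        -1.43197395e-01],
       [ 0.00000000e+00,  0.00000000e+00,  0.00000000e+00,
         1.00000000e+00]])}
```

View pics/scene0.png

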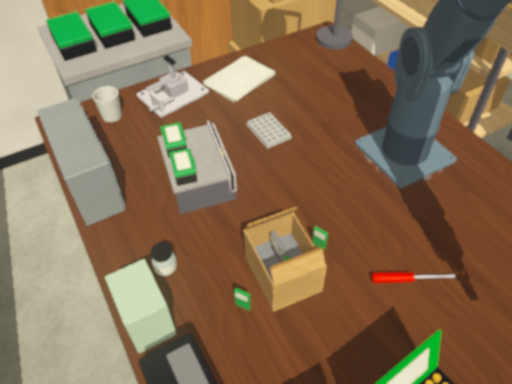

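View pics/top0.png

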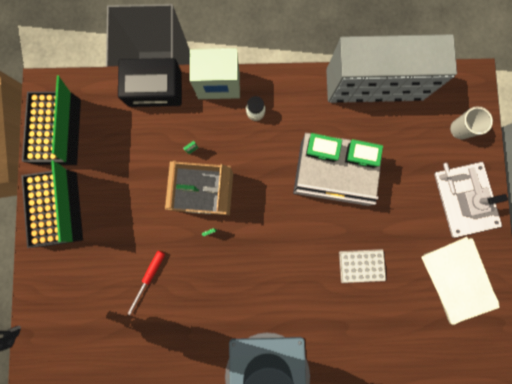

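View pics/wrist0.png

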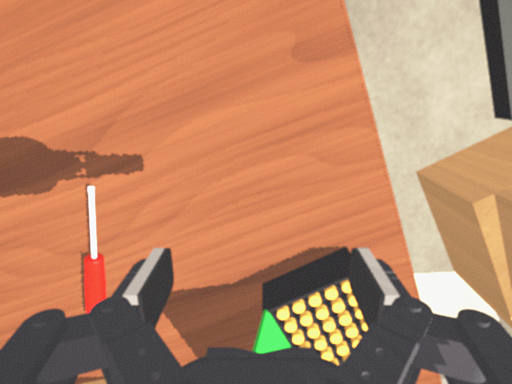

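The robot's shadow and arm are clear of the carton in the top view. The carton is at about (199,188), with something green in its left half at about (187,187) and something grey at about (211,187). Two smaller green things stand on the bench at (190,146) and (208,232). The rack is at about (340,170). Next I'll crop closer.

Run:
```python
import cv2
a=cv2.imread("pics/top0.png"); s=cv2.imread("pics/scene0.png")
cv2.imwrite("pics/c1.png",cv2.resize(a[130:250,140:260],None,fx=5,fy=5,interpolation=cv2.INTER_CUBIC))
cv2.imwrite("pics/c2.png",cv2.resize(a[120:215,285:395],None,fx=6,fy=6,interpolation=cv2.INTER_CUBIC))
cv2.imwrite("pics/c3.png",cv2.resize(s[190:320,220:350],None,fx=5,fy=4.6,interpolation=cv2.INTER_CUBIC))
cv2.imwrite("pics/c4.png",cv2.resize(s[110:220,145:255],None,fx=5,fy=5,interpolation=cv2.INTER_CUBIC))
```

```text
(no output)
```

View pics/c1.png

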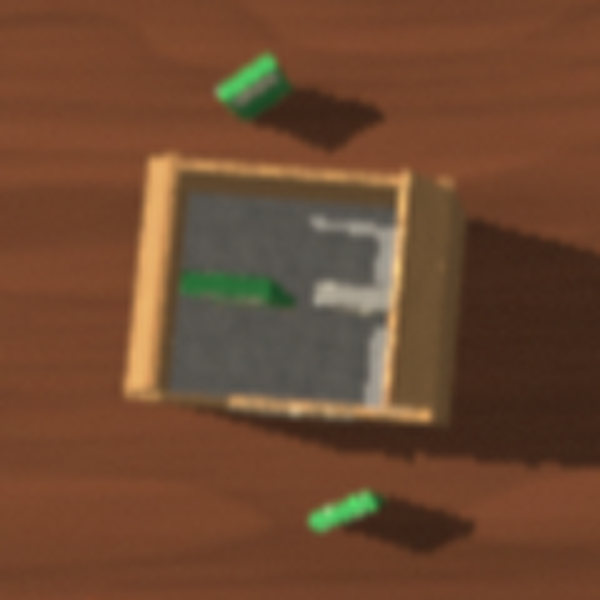

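View pics/c2.png

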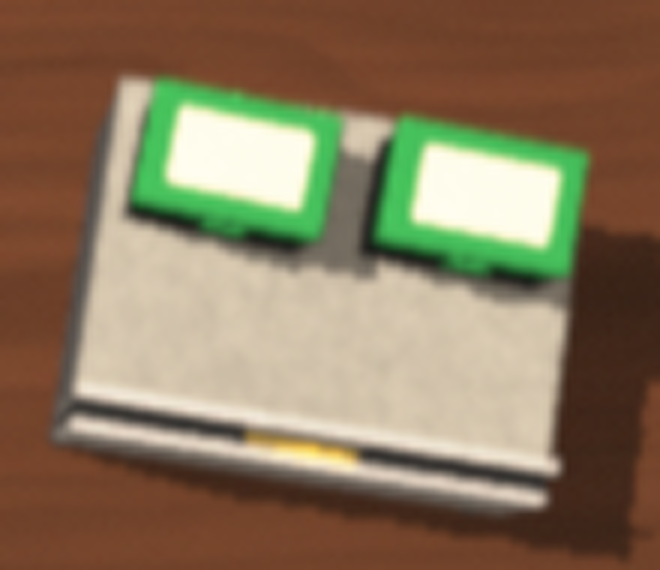

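View pics/c3.png

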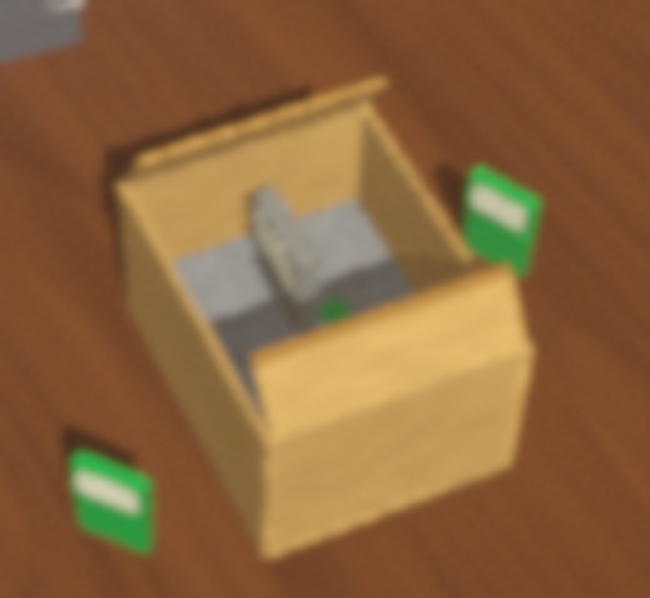

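View pics/c4.png

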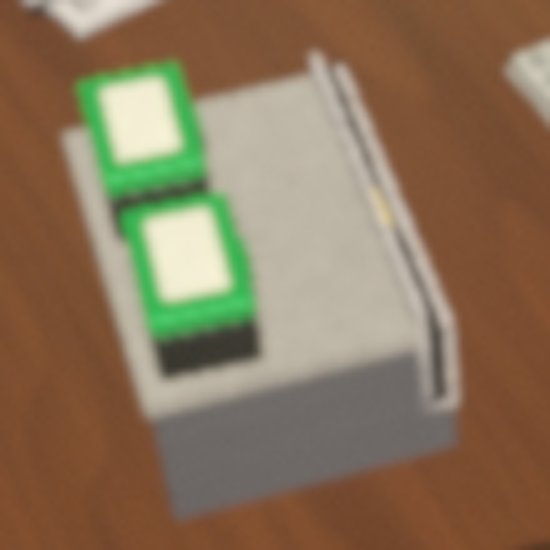

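Candidates for the green holder: the one in the carton at top (187,187), plus smaller plates on the bench at (190,146) and (208,232). The case lids at (323,148) and (365,153) are also green. The one in the carton fits the description, since it stands in the foam beside the grey holder. Next are the geometry helpers and a first estimate.

```bash
cat > h.py <<'E'
from bench import env, imaging
import numpy as np, cv2
from scipy.spatial.transform import Rotation as R
def toolT(s):
    q=s["ee_rot"]; T=np.eye(4); T[:3,:3]=R.from_quat([q[1],q[2],q[3],q[0]]).as_matrix(); T[:3,3]=s["ee_pos"]; return T
def cam(name,save=None):
    s=env.state(); d=imaging.get_image(name)
    if name=="wrist": d["T"]=toolT(s)@d["mount"]
    if save: cv2.imwrite(save,d["frame"])
    np.save(f"last_{name}.npy",np.r_[d["T"].ravel(),d["fx"],d["fy"],d["cx"],d["cy"]])
    return d
def load(f):
    a=np.load(f); return dict(T=a[:16].reshape(4,4),fx=a[16],fy=a[17],cx=a[18],cy=a[19])
def ray(d,u,v):
    r=d["T"][:3,:3]@np.array([(u-d["cx"])/d["fx"],-(v-d["cy"])/d["fy"],-1.]); return d["T"][:3,3],r/np.linalg.norm(r)
def plane(d,u,v,z):
    o,r=ray(d,u,v); return o+r*(z-o[2])/r[2]
def proj(d,p):
    c=np.linalg.inv(d["T"])@np.r_[p,1]; return np.array([d["cx"]+d["fx"]*c[0]/-c[2], d["cy"]+d["fy"]*c[1]/c[2]])
def tri(d1,p1,d2,p2):
    A=[];b=[]
    M=np.zeros((3,3));v=np.zeros(3)
    for d,p in ((d1,p1),(d2,p2)):
        o,r=ray(d,*p);P=np.eye(3)-np.outer(r,r);M+=P;v+=P@o
    x=np.linalg.solve(M,v); return x
E
python3 - <<'E'
from h import *
np.set_printoptions(precision=4,suppress=True)
dt=cam("top"); ds=cam("scene")
f=lambda x,y,k,ox,oy:(x/k+ox,y/k+oy)
for c in [(150,158),(128,397),(435,415),(410,175),(455,180)]:
    print('carton',c,plane(dt,*f(*c,5,140,130),.115))
# holder top z=.107
print('green',[plane(dt,*f(*c,5,140,130),.107) for c in [(182,285),(272,290)]])
print('grey',plane(dt,*f(315,297,5,140,130),.107))
# slot: yellow z~.077 ; lip top .1 
for c in [(250,438),(356,460)]: print('yel',plane(dt,*f(*c,6,285,120),.077))
for c in [(70,420),(545,500)]: print('lip',plane(dt,*f(*c,6,285,120),.1))
for c in [(80,385),(560,465)]: print('upst',plane(dt,*f(*c,6,285,120),.114))
print(proj(dt,[.55,.19,.115]))
E
```

```text
carton (150, 158) [0.616  0.2533 0.115 ]
carton (128, 397) [0.4851 0.2651 0.115 ]
carton (435, 415) [0.4713 0.0992 0.115 ]
carton (410, 175) [0.6031 0.1108 0.115 ]
carton (455, 180) [0.5997 0.0862 0.115 ]
green [array([0.5463, 0.2376, 0.107 ]), array([0.5424, 0.1883, 0.107 ])]
grey [0.5379 0.1647 0.107 ]
yel [ 0.5224 -0.1805  0.077 ]
yel [ 0.5108 -0.23    0.077 ]
lip [ 0.5307 -0.0932  0.1   ]
lip [ 0.4885 -0.3102  0.1   ]
upst [ 0.5452 -0.0967  0.114 ]
upst [ 0.5034 -0.3132  0.114 ]
[193.2266 184.9186]
```

```bash
python3 -m creep '[[[0,0,-35],[0,0,0],1],[[0,0,-35],[0,0,0],1],[[-24,37,0],[0,0,0],1],[[-24,37,0],[0,0,0],1],[[-24,37,0],[0,0,0],1],[[-24,37,0],[0,0,0],1],[[-24,37,0],[0,0,0],1],[[-24,37,0],[0,0,0],1],[[-24,37,0],[0,0,0],1],[[-24,37,0],[0,0,0],1]]' 60
python3 -c "
from h import *
s=env.state();print(s['t'],s['ee_pos'],s['joint_pos'],s['contact_force']);print(toolT(s)[:3,:3].round(3))"
```

```text
t: 1.25
ee_pos: [0.4403, 0.3205, 0.3019]
ee_rot: [-0.001, 0.818, 0.575, -0.001]
contact_force: [1.3, 0.8, 0.7]
width: 0.0002
1.25 [0.44033121 0.32047672 0.30192873] [-0.80771881  0.2842131   0.12083649  1.74355394 -0.04088708  1.11748653
  0.55118977] [1.33128116 0.82693369 0.66705726]
[[ 0.339  0.941 -0.003]
 [ 0.941 -0.339  0.001]
 [ 0.    -0.003 -1.   ]]
```

```bash
python3 -m creep '[[[0,0,0],[0,0,8.5],1],[[0,0,0],[0,0,8.5],1],[[0,0,0],[0,0,8.5],1],[[0,0,0],[0,0,8.5],1],[[0,0,0],[0,0,8.5],1],[[0,0,0],[0,0,8.5],1],[[0,0,0],[0,0,8.5],1],[[0,0,0],[0,0,8.5],1],[[0,0,0],[0,0,7.5],1]]'
python3 -c "
from h import *
s=env.state();print(s['t'],s['ee_pos'],s['joint_pos'],s['contact_force']);print(toolT(s)[:3,:3].round(3))
cam('wrist','pics/w1.png')"
```

```text
t: 2.15
ee_pos: [0.4463, 0.3098, 0.3021]
ee_rot: [0.001, 0.998, -0.058, -0.001]
contact_force: [0.6, 0.1, -0.4]
width: 0.0001
2.15 [0.44628816 0.30980742 0.30205506] [-0.96734474  0.28852523  0.34425204  1.75664566 -0.10647786  1.1166897
 -0.70575354] [ 0.61745318  0.07155075 -0.3587514 ]
[[ 0.993 -0.116 -0.001]
 [-0.116 -0.993 -0.002]
 [-0.001  0.002 -1.   ]]
```

View pics/w1.png

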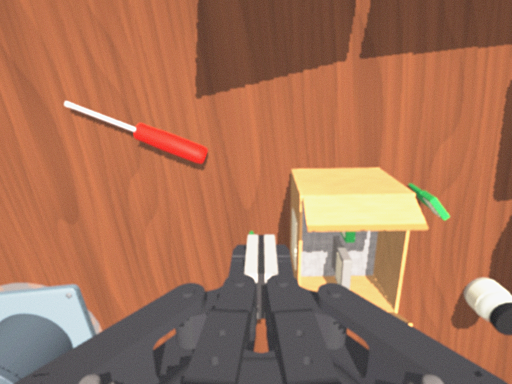

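```bash
python3 -m creep '[[[28,31,0],[0,0,0],1],[[28,31,0],[0,0,0],1],[[28,31,0],[0,0,0],1],[[28,30,0],[0,0,-1.5],1],[[0,0,0],[0,0,0],1]]'
python3 -c "
from h import *
s=env.state();print(s['t'],s['ee_pos'],s['joint_pos'],s['contact_force']);print(toolT(s)[:3,:3].round(3))
cam('wrist','pics/w2.png')"
```

```text
t: 2.7
ee_pos: [0.5451, 0.1723, 0.3017]
ee_rot: [0.001, 0.999, -0.038, -0.001]
contact_force: [-0.4, 0.0, -0.1]
width: 0.0002
2.7 [0.5451235  0.17232807 0.30165944] [-0.7028903   0.34862191  0.41249942  1.68926107 -0.15046242  1.1368291
 -0.32430319] [-0.40019682  0.00466148 -0.12679167]
[[ 0.997 -0.075 -0.001]
 [-0.075 -0.997 -0.001]
 [-0.001  0.001 -1.   ]]
```

View pics/w2.png

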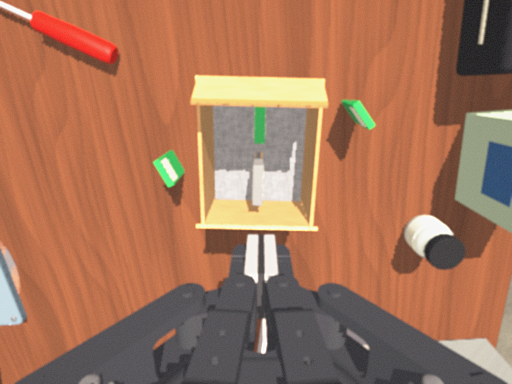

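Run:
```python
from h import *
np.set_printoptions(precision=4,suppress=True)
d=load("last_wrist.npy"); im=cv2.imread("pics/w2.png")
hsv=cv2.cvtColor(im,cv2.COLOR_BGR2HSV)
m=((hsv[...,0]>45)&(hsv[...,0]<80)&(hsv[...,1]>130)).astype(np.uint8)
n,l,st,c=cv2.connectedComponentsWithStats(m)
for i in range(1,n):
    if st[i,4]>40: print(st[i],c[i],plane(d,*c[i],.107))
for nm,p in dict(gT=(260,107),gB=(260,135),hingeL=(260,78),topL=(260,105),wl=(202,160),wr=(319,160),rb=(257,229),bl=(197,228),br=(318,228)).items(): print(nm,plane(d,*p,.115))
cv2.imwrite("pics/w2c.png",cv2.resize(im[60:245,180:340],None,fx=3.2,fy=3.2,interpolation=cv2.INTER_CUBIC))
```

```text
[343 101  31  28 274] [359.4599 112.1679] [0.6543 0.2165 0.107 ]
[255 108   9  35 291] [259.3024 125.3746] [0.5466 0.2106 0.107 ]
[155 151  28  36 365] [168.8712 167.8082] [0.4409 0.1709 0.107 ]
gT [0.5489 0.2303 0.115 ]
gB [0.5467 0.2014 0.115 ]
hingeL [0.551  0.2585 0.115 ]
topL [0.549  0.2323 0.115 ]
wl [0.4812 0.1789 0.115 ]
wr [0.6091 0.1693 0.115 ]
rb [0.5348 0.0911 0.115 ]
bl [0.4642 0.0976 0.115 ]
br [0.6068 0.087  0.115 ]
```

View pics/w2c.png

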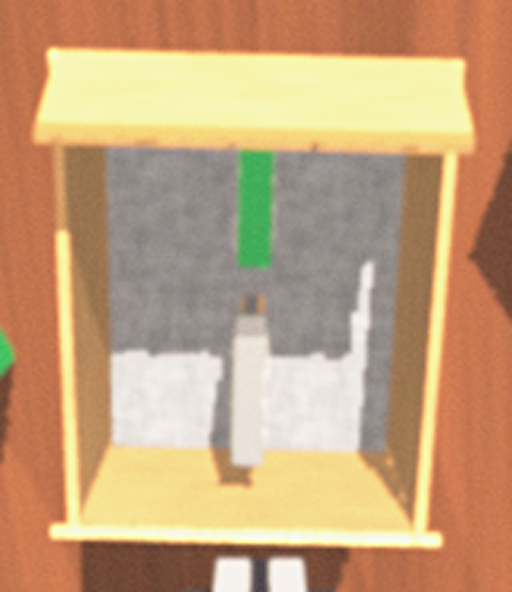

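```bash
python3 -m creep '[[[0,0,45],[0,0,1],1],[[0,0,45],[0,0,0],1],[[0,0,45],[0,0,0],1],[[0,0,33],[0,0,0],1],[[0,0,0],[0,0,0],1]]'
python3 -m creep '[[[0,-25,0],[0,0,0],1],[[0,-25,0],[0,0,0],1],[[0,-20,0],[0,0,0],1],[[0,-20,0],[0,0,0],1],[[0,-20,0],[0,0,0],1],[[0,-15,0],[0,0,0],1],[[0,0,0],[0,0,0],1]]'
python3 -c "
from h import *
s=env.state();print(s['t'],s['ee_pos'],s['joint_pos'],s['contact_force']);print(toolT(s)[:3,:3].round(3))
cam('scene','pics/s3.png')"
```

```text
t: 3.25
ee_pos: [0.5429, 0.1826, 0.1301]
ee_rot: [-0.004, 0.999, -0.038, 0.0]
contact_force: [-0.6, -0.3, 0.3]
width: 0.0
t: 3.95
ee_pos: [0.5528, 0.3177, 0.1419]
ee_rot: [-0.006, 0.999, -0.033, 0.003]
contact_force: [0.0, -0.1, -0.1]
width: -0.0002
3.95 [0.55279663 0.31765164 0.14193009] [-0.81925334  0.63005767  0.33211384  1.66879485 -0.26350822  0.87490846
 -0.44365061] [ 0.02995243 -0.12028978 -0.12774787]
[[ 0.998 -0.065  0.006]
 [-0.065 -0.998  0.013]
 [ 0.005 -0.013 -1.   ]]
```

View pics/s3.png

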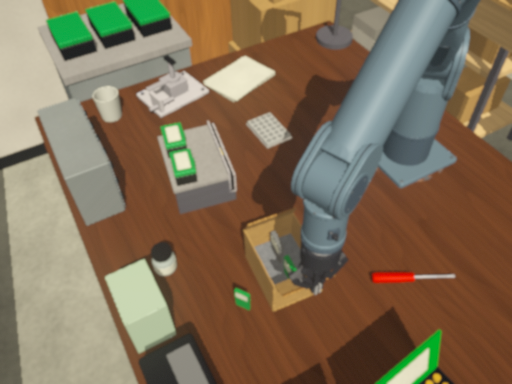

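```bash
cat >> h.py <<'E'
def goto(x,y,z,yaw):
    """print shift (mm, tool axes) and turn (deg) from now to a pointing-down pose"""
    s=env.state(); T=toolT(s); c,sn=np.cos(np.radians(yaw)),np.sin(np.radians(yaw))
    Rd=np.array([[c,sn,0],[sn,-c,0],[0,0,-1.]])
    print('t',round(s['t'],2),'pos',s['ee_pos'].round(4),'F',s['contact_force'].round(1),'M',s['torque'].round(2),'w',round(s['width'],4),'tilt',T[:2,2].round(3))
    print('shift',(T[:3,:3].T@(np.array([x,y,z])-s['ee_pos'])*1e3).round(1),'turn',np.degrees(R.from_matrix(T[:3,:3].T@Rd).as_rotvec()).round(2))
E
python3 -c "
from h import *
goto(.540,.150,.133,-5.3)"
```

```text
t 4.0 pos [0.5531 0.3161 0.1419] F [ 0.   0.5 -0.8] M [ 0.01 -0.01  0.03] w 0.0005 tilt [0.006 0.012]
shift [ -2.1 166.7   6.9] turn [-0.71 -0.28  1.49]
```

```bash
python3 -m creep '[[[0,40,1],[-0.7,-0.3,1.5],1],[[0,40,2],[0,0,0],1],[[-1,40,2],[0,0,0],1],[[-1,35,2],[0,0,0],1],[[0,0,0],[0,0,0],1]]'
python3 -c "
from h import *
goto(.5315,.053,.133,-5.3)"
```

```text
t: 4.5
ee_pos: [0.5372, 0.1524, 0.1366]
ee_rot: [0.001, 0.999, -0.047, 0.001]
contact_force: [0.6, -0.6, 0.1]
width: -0.0002
t 4.5 pos [0.5372 0.1524 0.1366] F [ 0.6 -0.6  0.1] M [-0.03 -0.   -0.02] w -0.0002 tilt [ 0.002 -0.001]
shift [ 3.7 99.5  3.7] turn [ 0.06 -0.09 -0.09]
```

```bash
python3 -m creep '[[[1,20,2],[0,0,0],1],[[1,20,2],[0,0,0],1],[[1,20,0],[0,0,0],1],[[0,20,0],[0,0,0],1],[[0,20,0],[0,0,0],1],[[0,0,0],[0,0,0],1]]'
python3 -c "
from h import *
goto(.5466,.2122,.30,-5.3)
cam('top','pics/t4.png')"
```

```text
t: 5.1
ee_pos: [0.5299, 0.0453, 0.1357]
ee_rot: [-0.0, 0.999, -0.05, 0.002]
contact_force: [0.5, -0.6, -0.0]
width: 0.0001
t 5.1 pos [0.5299 0.0453 0.1357] F [ 0.5 -0.6 -0. ] M [-0.01 -0.04 -0.01] w 0.0001 tilt [0.004 0.001]
shift [   0.6 -167.9 -164.2] turn [-0.05 -0.21 -0.42]
```

View pics/t4.png

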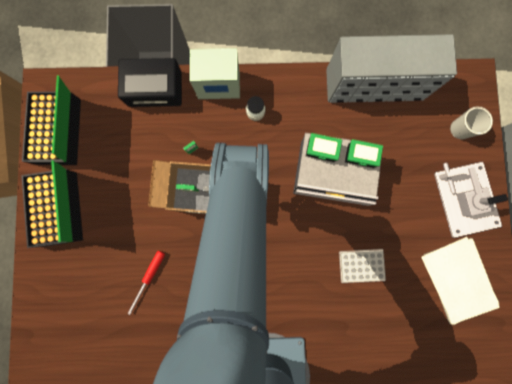

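```bash
python3 -m creep '[[[0,-10,-45],[0,0,0],0],[[0,-40,-45],[0,0,0],0],[[0,-40,-45],[0,0,0],0],[[0,-40,-10],[0,0,-0.5],0],[[0,-20,0],[0,0,0],0],[[0,0,0],[0,0,0],0]]'
python3 -c "
from h import *
goto(.5466,.2122,.07,-5.3)
cam('wrist','pics/w5.png')"
```

```text
t: 5.75
ee_pos: [0.5425, 0.1968, 0.2753]
ee_rot: [-0.003, 0.999, -0.043, 0.001]
contact_force: [-0.4, 0.7, 0.3]
width: 0.043
t 5.75 pos [0.5425 0.1968 0.2753] F [-0.4  0.7  0.3] M [ 0.03  0.04 -0.01] w 0.043 tilt [0.003 0.006]
shift [  2.3 -14.4 205.4] turn [-0.36 -0.14  0.34]
```

View pics/w5.png

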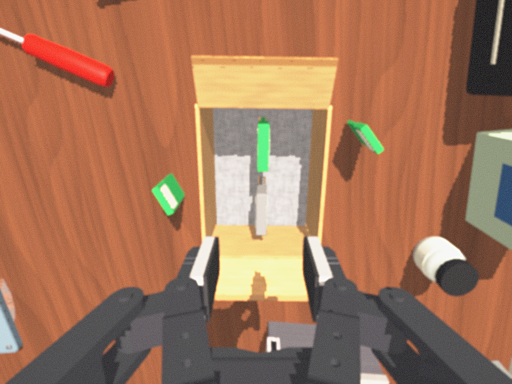

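Both flaps are folded outward: the left panel spans rows 57–107 and the right one rows 257–300, both outside the rim. The green holder's top is at about (263,147).

Run:
```python
from h import *
np.set_printoptions(precision=4,suppress=True)
d=load("last_wrist.npy"); im=cv2.imread("pics/w5.png")
hsv=cv2.cvtColor(im,cv2.COLOR_BGR2HSV)
m=((hsv[...,0]>45)&(hsv[...,0]<80)&(hsv[...,1]>130)).astype(np.uint8)
n,l,st,c=cv2.connectedComponentsWithStats(m)
for i in range(1,n):
    if st[i,4]>40: 
        print(st[i],c[i],plane(d,*c[i],.107))
        if 240<c[i][0]<280:
            ys=np.where(l==i)
            print([ (v,ys[1][ys[0]==v].min(),ys[1][ys[0]==v].max()) for v in range(st[i,1],st[i,1]+st[i,3],4)])
cv2.imwrite("pics/w5c.png",cv2.resize(im[95:185,220:310],None,fx=6,fy=6,interpolation=cv2.INTER_CUBIC))
for nm,p in dict(L=(265,107),R=(261,257),wl=(203,180),wr=(325,180)).items(): print(nm,plane(d,*p,.115))
```

```text
[258 118  11  54 471] [262.6348 145.2059] [0.5471 0.2193 0.107 ]
[(118, np.int64(263), np.int64(263)), (122, np.int64(260), np.int64(267)), (126, np.int64(258), np.int64(268)), (130, np.int64(259), np.int64(267)), (134, np.int64(259), np.int64(267)), (138, np.int64(258), np.int64(267)), (142, np.int64(258), np.int64(267)), (146, np.int64(259), np.int64(267)), (150, np.int64(259), np.int64(267)), (154, np.int64(259), np.int64(266)), (158, np.int64(258), np.int64(266)), (162, np.int64(258), np.int64(267)), (166, np.int64(258), np.int64(266)), (170, np.int64(258), np.int64(266))]
[348 121  35  32 292] [367.0514 135.2123] [0.6531 0.2204 0.107 ]
[152 175  31  40 454] [168.1542 193.3458] [0.442  0.1764 0.107 ]
L [0.5525 0.2572 0.115 ]
R [0.5348 0.0952 0.115 ]
wl [0.483  0.1902 0.115 ]
wr [0.6082 0.1793 0.115 ]
```

View pics/w5c.png

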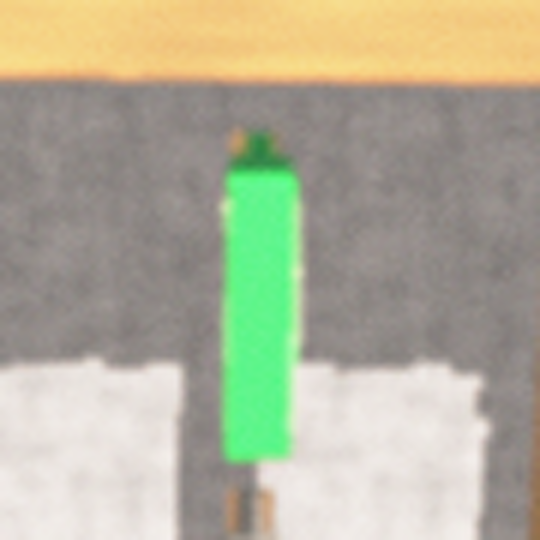

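```bash
python3 -m creep '[[[3,-17,10],[-0.4,-0.1,0.3],0],[[0,0,40],[0,0,0],0],[[0,0,40],[0,0,0],0],[[0,0,30],[0,0,0],0],[[0,0,0],[0,0,0],0]]'
python3 -c "
from h import *
goto(.547,.215,.071,-5.3)"
```

```text
t: 6.3
ee_pos: [0.5469, 0.2056, 0.1517]
ee_rot: [0.002, 0.999, -0.049, 0.0]
contact_force: [-0.3, 0.7, 0.6]
width: 0.0426
t 6.3 pos [0.5469 0.2056 0.1517] F [-0.3  0.7  0.6] M [-0.04  0.02 -0.03] w 0.0426 tilt [ 0.    -0.005]
shift [-0.9 -9.8 80.7] turn [ 0.28 -0.04 -0.37]
```

```bash
python3 -m creep '[[[-1,-10,0],[0.3,0,-0.4],0],[[0,0,0],[0,0,0],0],[[0,0,25],[0,0,0],0],[[0,0,10],[0,0,0],0],[[0,0,0],[0,0,0],0]]'
python3 -c "
from h import *
goto(.547,.215,.071,-5.3)
cam('wrist','pics/w6.png')"
```

```text
t: 6.8
ee_pos: [0.5512, 0.2159, 0.1227]
ee_rot: [-0.002, 0.999, -0.047, 0.004]
contact_force: [0.1, 0.0, 0.3]
width: 0.0431
t 6.8 pos [0.5512 0.2159 0.1227] F [0.1 0.  0.3] M [-0.02 -0.02  0.02] w 0.0431 tilt [0.009 0.004]
shift [-4.6  1.5 51.7] turn [-0.28 -0.5  -0.09]
```

View pics/w6.png

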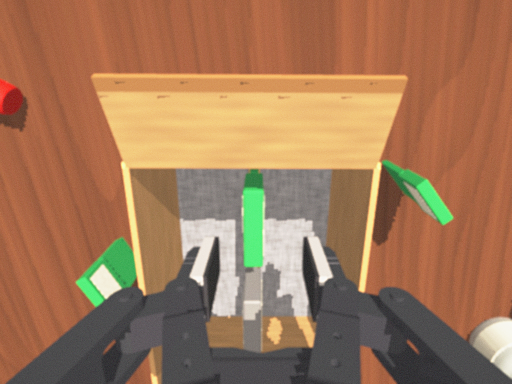

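Run:
```python
from h import *
np.set_printoptions(precision=4,suppress=True)
d=load("last_wrist.npy"); im=cv2.imread("pics/w6.png")
for p in [(254,187),(253,266),(243.5,226),(264,226)]: print(plane(d,*p,.107))
cv2.imwrite("pics/w6c.png",cv2.resize(im[160:290,180:340],None,fx=4.5,fy=4.5,interpolation=cv2.INTER_CUBIC))
```

```text
[0.5505 0.2438 0.107 ]
[0.5449 0.1947 0.107 ]
[0.5422 0.2212 0.107 ]
[0.5538 0.2201 0.107 ]
```

View pics/w6c.png

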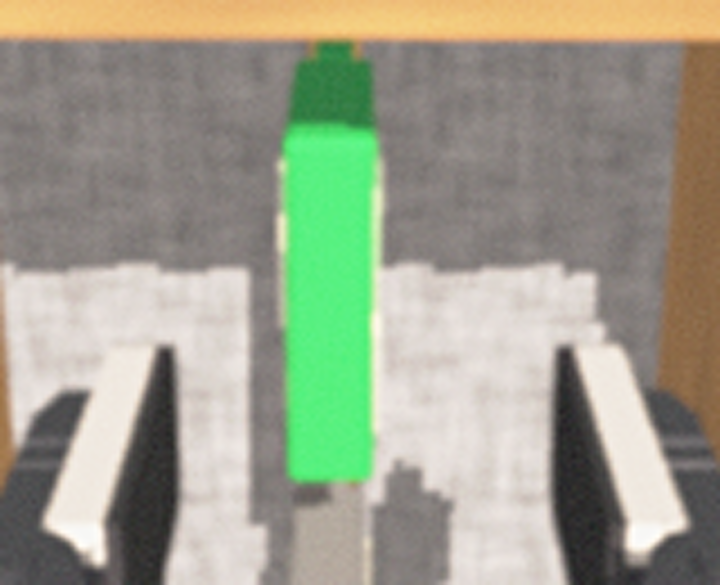

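```bash
python3 -m creep '[[[-4,-2,0],[-0.3,-0.5,-0.1],0],[[0,0,0],[0,0,0],0],[[0,0,20],[0,0,0],0]]'
python3 -c "
from h import *
goto(.5477,.2185,.071,-5.3)"
```

```text
t: 7.15
ee_pos: [0.5511, 0.22, 0.1083]
ee_rot: [-0.002, 0.999, -0.046, 0.004]
contact_force: [0.5, -0.2, -0.5]
width: 0.0424
t 7.15 pos [0.5511 0.22   0.1083] F [ 0.5 -0.2 -0.5] M [-0.05 -0.06  0.07] w 0.0424 tilt [0.008 0.004]
shift [-3.5  2.  37.3] turn [-0.25 -0.43  0.01]
```

```bash
python3 -m creep '[[[-5,1,15],[-0.4,-0.6,0],0],[[-1,0,18],[-0.2,-0.3,0],0],[[0,0,5],[0,0,0],0]]'
python3 -c "
from h import *
goto(.5477,.2185,.071,-5.3)"
```

```text
t: 7.45
ee_pos: [0.544, 0.2199, 0.068]
ee_rot: [0.003, 0.999, -0.046, -0.005]
contact_force: [-0.6, 0.4, -0.4]
width: 0.0429
t 7.45 pos [0.544  0.2199 0.068 ] F [-0.6  0.4 -0.4] M [-0.02  0.    0.01] w 0.0429 tilt [-0.011 -0.006]
shift [ 3.8  1.1 -3. ] turn [0.4  0.59 0.05]
```

```bash
python3 -m creep '[[[3.5,1,-3],[0.4,0.6,0],0],[[0,0,0],[0,0,0],0]]'
python3 -c "
from h import *
goto(.5477,.2185,.071,-5.3)"
```

```text
t: 7.65
ee_pos: [0.5474, 0.2181, 0.0702]
ee_rot: [0.0, 0.999, -0.046, -0.0]
contact_force: [0.0, 0.6, 0.3]
width: 0.0425
t 7.65 pos [0.5474 0.2181 0.0702] F [0.  0.6 0.3] M [ 0.04 -0.   -0.02] w 0.0425 tilt [-0.    -0.001]
shift [ 0.3 -0.4 -0.8] turn [0.04 0.02 0.05]
```

```bash
python3 -m creep '[[[0,0,-1],[0,0,0],0.4],[[0,0,0],[0,0,0],1],[[0,0,0],[0,0,0],1],[[0,0,0],[0,0,0],1],[[0,0,0],[0,0,0],1]]' 70
python3 -c "
from h import *
goto(.5477,.2185,.25,-5.3)"
```

```text
t: 8.15
ee_pos: [0.5486, 0.2184, 0.0732]
ee_rot: [-0.0, 0.999, -0.046, 0.001]
contact_force: [-0.4, -0.3, -0.5]
width: 0.0111
t 8.15 pos [0.5486 0.2184 0.0732] F [-0.4 -0.3 -0.5] M [-0.01  0.    0.08] w 0.0111 tilt [0.002 0.001]
shift [  -0.5   -0.2 -176.8] turn [-0.06 -0.13  0.02]
```

```bash
python3 -m creep '[[[0,0,-12],[0,0,0],1],[[0,0,-15],[0,0,0],1],[[0,0,-20],[0,0,0],1],[[0,0,-30],[0,0,0],1],[[0,0,-40],[0,0,0],1],[[0,0,-40],[0,0,0],1],[[0,0,-10],[0,0,0],1],[[0,0,0],[0,0,0],1]]'
python3 -c "
from h import *
goto(.5166,-.205,.25,-11)
cam('wrist','pics/w7.png');cam('top','pics/t7.png')"
```

```text
t: 8.95
ee_pos: [0.5484, 0.2177, 0.2543]
ee_rot: [-0.001, 0.999, -0.047, 0.003]
contact_force: [0.4, -0.0, -0.9]
width: 0.0109
t 8.95 pos [0.5484 0.2177 0.2543] F [ 0.4 -0.  -0.9] M [ 0.03 -0.05 -0.  ] w 0.0109 tilt [0.005 0.003]
shift [  7.7 423.8   3. ] turn [-0.19 -0.29  5.66]
```

View pics/w7.png

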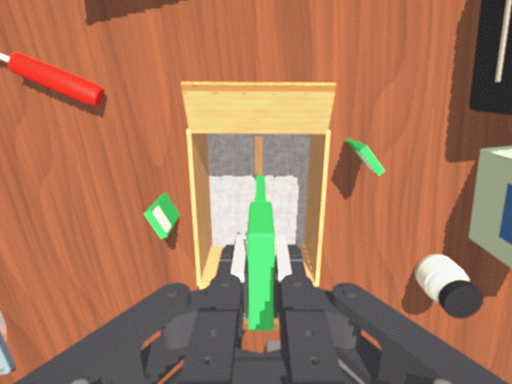

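View pics/t7.png

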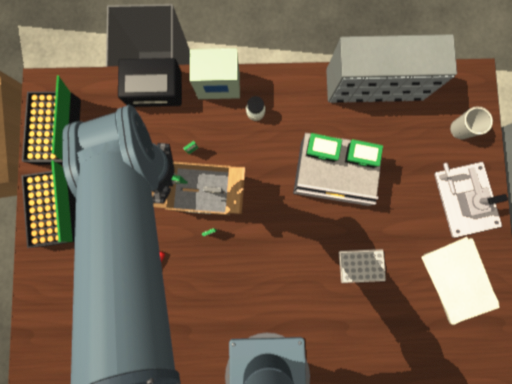

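Run:
```python
from h import *
np.set_printoptions(precision=4,suppress=True)
d=imaging.get_image("wrist"); d["T"]=d["mount"]
im=cv2.imread("pics/w7.png")
for z in (-.0338,-.030,-.038):
    print(z,[plane(d,*p,z) for p in [(260.5,202.5),(261,329)]])
hsv=cv2.cvtColor(im,cv2.COLOR_BGR2HSV)
m=((hsv[...,0]>45)&(hsv[...,0]<80)&(hsv[...,1]>130)).astype(np.uint8)
for v in range(175,335,8):
    x=np.where(m[v,230:290])[0]+230
    if len(x): print(v,x.min(),x.max())
cv2.imwrite("pics/w7c.png",cv2.resize(im[165:345,190:330],None,fx=3.3,fy=3.3,interpolation=cv2.INTER_CUBIC))
```

```text
-0.0338 [array([-0.    , -0.0379, -0.0338]), array([ 0.0002,  0.0221, -0.0338])]
-0.03 [array([-0.    , -0.0365, -0.03  ]), array([ 0.0003,  0.0257, -0.03  ])]
-0.038 [array([-0.    , -0.0396, -0.038 ]), array([ 0.0002,  0.0182, -0.038 ])]
183 257 263
191 257 264
199 256 264
207 250 270
215 250 271
223 249 272
231 248 273
239 248 273
247 248 273
255 247 273
263 248 274
271 248 273
279 248 273
287 248 273
295 249 272
303 249 273
311 249 272
319 249 272
327 249 271
```

View pics/w7c.png

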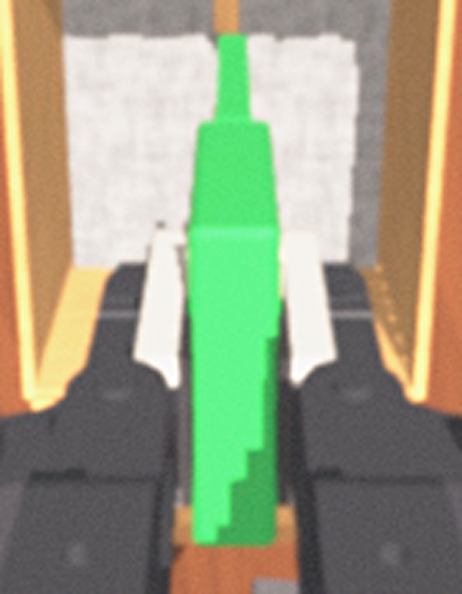

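Run:
```python
from h import *
np.set_printoptions(precision=4,suppress=True)
d=imaging.get_image("wrist"); d["T"]=d["mount"]
for z in (-.030,-.0338,-.036): print(z,[plane(d,*p,z) for p in [(260.7,234),(261,329.5)]])
print([plane(d,*p,z) for p,z in [((260,202.5),.006),((260.5,176),.0613)]])
```

```text
-0.03 [array([ 0.0001, -0.0227, -0.03  ]), array([ 0.0003,  0.026 , -0.03  ])]
-0.0338 [array([ 0.0001, -0.0246, -0.0338]), array([ 0.0002,  0.0224, -0.0338])]
-0.036 [array([ 0.0001, -0.0257, -0.036 ]), array([ 0.0002,  0.0203, -0.036 ])]
[array([-0.0002, -0.0224,  0.006 ]), array([ 0.0001, -0.0206,  0.0613])]
```

```bash
python3 -m creep '[[[0,25,0],[0,0,0],1],[[0,43,0],[-0.2,-0.3,1],1],[[0,43,0],[0,0,1],1],[[0,43,0],[0,0,1],1],[[0,43,0],[0,0,1],1],[[0,43,0],[0,0,1],1],[[0,43,0],[0,0,0.5],1],[[0,43,0],[0,0,0],1],[[0,40,0],[0,0,0],1],[[0,20,0],[0,0,0],1]]'
python3 -c "
from h import *
goto(.520,-.245,.255,-11)"
```

```text
t: 10.15
ee_pos: [0.4791, -0.1736, 0.2378]
ee_rot: [0.006, 0.996, -0.091, -0.016]
contact_force: [-0.1, 1.0, -0.1]
width: 0.0109
t 10.15 pos [ 0.4791 -0.1736  0.2378] F [-0.1  1.  -0.1] M [ 0.07 -0.02 -0.04] w 0.0109 tilt [-0.033 -0.008]
shift [ 52.7  63.  -18. ] turn [0.82 1.8  0.52]
```

```bash
python3 -m creep '[[[18,21,-6],[0.4,0.9,0.5],1],[[17,21,-6],[0.4,0.9,0],1],[[12,15,-5],[0,0,0],1],[[4,5,0],[0,0,0],1],[[0,0,0],[0,0,0],1]]'
python3 -c "
from h import *
goto(.520,-.245,.255,-11)
cam('wrist','pics/w8.png');cam('scene','pics/s8.png')"
```

```text
t: 10.65
ee_pos: [0.512, -0.2494, 0.247]
ee_rot: [-0.0, 0.995, -0.1, -0.007]
contact_force: [-0.4, 0.4, -0.3]
width: 0.0112
t 10.65 pos [ 0.512  -0.2494  0.247 ] F [-0.4  0.4 -0.3] M [-0.02 -0.02  0.04] w 0.0112 tilt [-0.014  0.002]
shift [ 6.9 -5.9 -8.1] turn [ 0.07  0.82 -0.43]
```

View pics/w8.png

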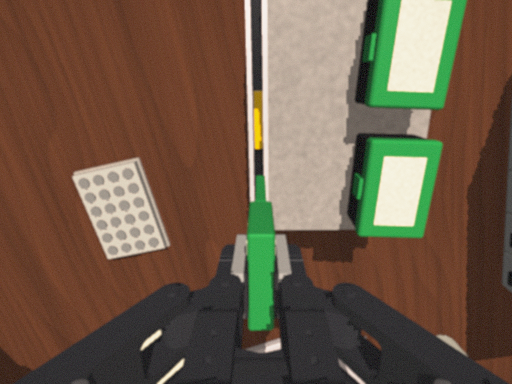

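View pics/s8.png

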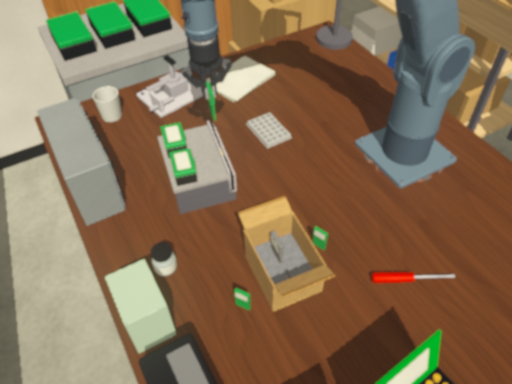

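The wrist view shows the slot almost along the image's vertical. The lip is at col 250, the upstand at col 266 and the yellow bar at rows 90–150. Next I'll measure edges on the right planes.

Run:
```python
from h import *
np.set_printoptions(precision=4,suppress=True)
d=load("last_wrist.npy"); im=cv2.imread("pics/w8.png")
cv2.imwrite("pics/w8c.png",cv2.resize(im[60:210,215:305],None,fx=6,fy=4,interpolation=cv2.INTER_NEAREST))
g=im.astype(int)
for v in (10,30,50,70,100,130,150,165): print(v,[tuple(g[v,u]) for u in range(244,272)] if v in(50,130) else '', [int(g[v,u].sum()/3) for u in range(242,274)])
hsv=cv2.cvtColor(im,cv2.COLOR_BGR2HSV)
m=((hsv[...,0]>18)&(hsv[...,0]<35)&(hsv[...,1]>150)&(hsv[...,2]>90)).astype(np.uint8); m[:,:230]=0;m[:,290:]=0
ys,xs=np.where(m); print('yel rows',ys.min(),ys.max(),'cols',xs.min(),xs.max())
for v in (ys.min(),ys.max()+1): print(plane(d,257.5,v,.077))
```

```text
10  [67, 75, 136, 215, 240, 242, 243, 240, 188, 100, 59, 56, 58, 60, 59, 51, 58, 58, 76, 153, 229, 240, 239, 239, 236, 209, 175, 168, 172, 180, 179, 184]
30  [75, 69, 94, 168, 229, 240, 242, 239, 207, 128, 68, 53, 54, 54, 55, 59, 59, 40, 59, 141, 223, 238, 238, 236, 235, 216, 190, 183, 181, 183, 179, 175]
50 [(np.int64(55), np.int64(71), np.int64(113)), (np.int64(109), np.int64(122), np.int64(152)), (np.int64(185), np.int64(198), np.int64(224)), (np.int64(228), np.int64(233), np.int64(244)), (np.int64(234), np.int64(240), np.int64(245)), (np.int64(231), np.int64(239), np.int64(246)), (np.int64(210), np.int64(221), np.int64(235)), (np.int64(144), np.int64(152), np.int64(164)), (np.int64(72), np.int64(76), np.int64(87)), (np.int64(47), np.int64(49), np.int64(52)), (np.int64(55), np.int64(52), np.int64(53)), (np.int64(49), np.int64(46), np.int64(47)), (np.int64(44), np.int64(43), np.int64(46)), (np.int64(55), np.int64(57), np.int64(57)), (np.int64(46), np.int64(47), np.int64(47)), (np.int64(53), np.int64(52), np.int64(56)), (np.int64(56), np.int64(58), np.int64(60)), (np.int64(106), np.
[... 2091 characters left out ...]
8), np.int64(209)), (np.int64(157), np.int64(168), np.int64(189)), (np.int64(148), np.int64(162), np.int64(179)), (np.int64(153), np.int64(167), np.int64(186))] [75, 70, 62, 47, 46, 100, 171, 220, 230, 226, 204, 169, 161, 152, 152, 153, 154, 148, 123, 106, 135, 191, 224, 230, 229, 218, 190, 171, 163, 168, 172, 171]
150  [73, 79, 74, 56, 48, 64, 133, 200, 229, 229, 221, 166, 96, 47, 41, 37, 47, 37, 26, 32, 75, 149, 214, 230, 229, 224, 201, 171, 173, 170, 178, 179]
165  [73, 71, 74, 66, 52, 54, 105, 177, 215, 229, 223, 177, 109, 53, 41, 38, 44, 44, 41, 33, 62, 143, 208, 227, 231, 225, 199, 177, 168, 176, 175, 175]
yel rows 91 149 cols 254 261
[ 0.5217 -0.1755  0.077 ]
[ 0.5101 -0.2323  0.077 ]
```

View pics/w8c.png

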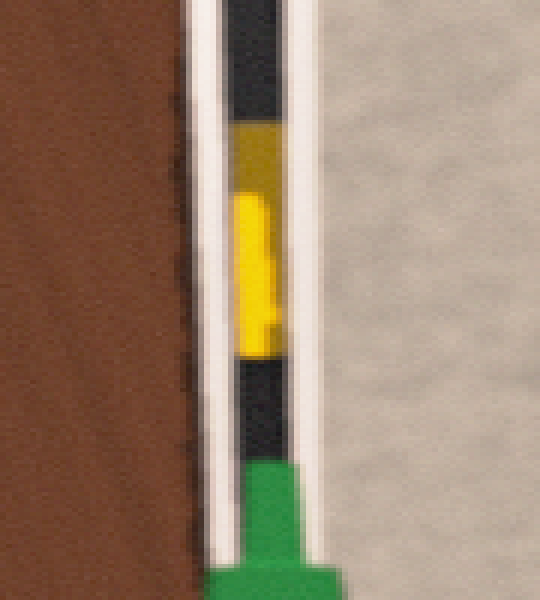

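Run:
```python
from h import *
np.set_printoptions(precision=4,suppress=True)
d=load("last_wrist.npy")
# rows -> lip outer, lip inner, upstand front, upstand back
E={10:(244.3,251.0,261.0,267.4),50:(245.4,251.2,261.6,267.6),70:(246.0,251.7,262.0,267.7),150:(248.3,253.6,262.9,268.2),165:(248.6,253.7,262.9,268.3)}
def fit(i,z):
    P=np.array([plane(d,E[v][i],v,z)[:2] for v in E]); c=np.polyfit(P[:,1],P[:,0],1); return c
for i,z in ((0,.1),(1,.1),(2,.114),(3,.114)):
    c=fit(i,z); print(i,'yaw',np.degrees(np.arctan(-c[0])).round(2),'x at y=-.204',np.polyval(c,-.204).round(4))
print('spring centre', (plane(d,258,91,.1)+plane(d,258,149.5,.077))/2)
s=env.state();print(s['ee_pos'],s['ee_rot'])
```

```text
0 yaw -10.53 x at y=-.204 0.507
1 yaw -10.7 x at y=-.204 0.5121
2 yaw -10.56 x at y=-.204 0.5213
3 yaw -10.6 x at y=-.204 0.5263
spring centre [ 0.5167 -0.2036  0.0885]
[ 0.5119 -0.248   0.2472] [-0.0005  0.9951 -0.0988 -0.0072]
```

```bash
python3 -c "
from h import *
goto(.5167,-.204,.215,-10.6)"
```

```text
t 10.75 pos [ 0.5119 -0.248   0.2472] F [-0.5  0.7 -0.6] M [ 0.02  0.03 -0.02] w 0.011 tilt [-0.014  0.002]
shift [ -3.5 -44.1  32.2] turn [ 0.01  0.82 -0.74]
```

```bash
python3 -m creep '[[[-1,-15,6],[0,0.8,-0.7],1],[[-1,-13,6],[0,0,0],1],[[-1,-8,6],[0,0,0],1],[[0,0,4],[0,0,0],1],[[0,0,0],[0,0,0],1]]'
python3 -c "
from h import *
goto(.5167,-.204,.205,-10.6)"
```

```text
t: 11.25
ee_pos: [0.5146, -0.2055, 0.2224]
ee_rot: [-0.001, 0.996, -0.09, -0.002]
contact_force: [-1.4, -0.1, -0.7]
width: 0.0107
t 11.25 pos [ 0.5146 -0.2055  0.2224] F [-1.4 -0.1 -0.7] M [-0.01 -0.04 -0.  ] w 0.0107 tilt [-0.004  0.003]
shift [ 1.9 -1.8 17.4] turn [-0.11  0.23  0.27]
```

```bash
python3 -m creep '[[[1.5,-1.5,6],[-0.1,0.2,0.3],1],[[0,0,6],[0,0,0],1],[[0,0,5],[0,0,0],1],[[0,0,0],[0,0,0],1]]'
python3 -c "
from h import *
goto(.5167,-.204,.185,-10.6)
cam('wrist','pics/w9.png');cam('top','pics/t9.png');cam('scene','pics/s9.png')
a=cv2.imread('pics/s9.png')[80:230,140:260];cv2.imwrite('pics/s9c.png',cv2.resize(a,None,fx=4,fy=4,interpolation=cv2.INTER_CUBIC))
"
```

```text
t: 11.65
ee_pos: [0.5164, -0.2056, 0.2041]
ee_rot: [0.001, 0.996, -0.094, -0.0]
contact_force: [-0.1, -0.4, -0.3]
width: 0.0107
t 11.65 pos [ 0.5164 -0.2056  0.2041] F [-0.1 -0.4 -0.3] M [-0.02  0.02 -0.01] w 0.0107 tilt [-0.    -0.001]
shift [-0.  -1.6 19.1] turn [ 0.06 -0.   -0.15]
```

View pics/w9.png

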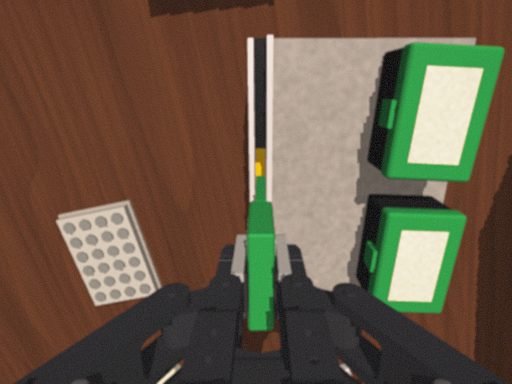

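View pics/s9c.png

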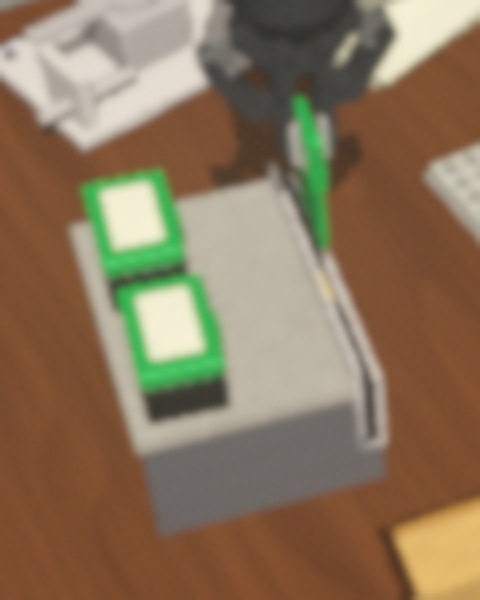

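Run:
```python
from h import *
np.set_printoptions(precision=4,suppress=True)
d=load("last_wrist.npy"); im=cv2.imread("pics/w9.png").astype(int)
g=im.mean(2)
from numpy import interp
def cross(v,u0,u1,th,up):
    for u in range(u0,u1):
        a,b=g[v,u],g[v,u+1]
        if (up and a<th<=b) or (not up and a>=th>b): return u+(th-a)/(b-a)
P={k:[] for k in 'oifb'}
for v in range(45,145,5):
    o=cross(v,240,258,150,1); i=cross(v,int(o)+2,262,150,0); f=cross(v,int(i)+3,272,150,1)
    for k,u,z in (('o',o,.1),('i',i,.1),('f',f,.114)): P[k].append(plane(d,u,v,z)[:2])
for k in 'oif':
    A=np.array(P[k]); c=np.polyfit(A[:,1],A[:,0],1); print(k,np.degrees(np.arctan(-c[0])).round(2),np.polyval(c,-.204).round(4),(A[:,0]-np.polyval(c,A[:,1])).std().round(5))
m=(im[...,2]>120)&(im[...,0]<80)&(im[...,1]>90)&(abs(im[...,1]-im[...,2])<90); m[:,:250]=0;m[:,268:]=0;m[200:]=0
ys,xs=np.where(m);print('yel row min',ys.min(),plane(d,258,ys.min(),.1),plane(d,258,ys.min(),.077))
for v in (180,185,190,195):
    x=[u for u in range(245,280) if im[v,u,1]>im[v,u,2]+30 and im[v,u,1]>im[v,u,0]+30]; print(v,x[0],x[-1])
# blade centre at z in tool
cv2.imwrite("pics/w9c.png",cv2.resize(cv2.imread("pics/w9.png")[130:220,220:310],None,fx=6,fy=6,interpolation=cv2.INTER_NEAREST))
```

```text
o -10.41 0.5072 6e-05
i -10.67 0.5116 7e-05
f -10.38 0.5216 2e-05
yel row min 149 [ 0.5204 -0.175   0.1   ] [ 0.5194 -0.1796  0.077 ]
180 256 264
185 256 264
190 256 264
195 256 265
```

View pics/w9c.png

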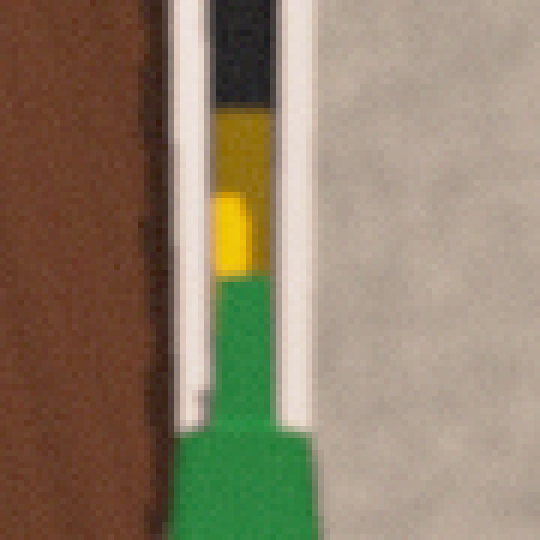

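```bash
python3 -m creep '[[[0,-1,6],[0,0,0],1],[[0,0,6],[0,0,0],1],[[0,0,5],[0,0,0],1],[[0,0,0],[0,0,0],1]]'
python3 -c "
from h import *
goto(.5166,-.204,.16,-10.5)"
```

```text
t: 12.2
ee_pos: [0.5175, -0.2049, 0.187]
ee_rot: [0.001, 0.996, -0.094, 0.001]
contact_force: [0.8, 0.4, -1.0]
width: 0.0108
t 12.2 pos [ 0.5175 -0.2049  0.187 ] F [ 0.8  0.4 -1. ] M [ 0.03  0.01 -0.  ] w 0.0108 tilt [ 0.002 -0.002]
shift [-1.1 -0.7 27. ] turn [ 0.06 -0.14 -0.25]
```

```bash
python3 -m creep '[[[-1.1,-0.7,4],[0.1,-0.1,-0.2],1],[[-0.2,0,5],[0,-0.1,0],1],[[0,0,5],[0,0,0],1],[[0,0,0],[0,0,0],1]]'
python3 -c "
from h import *
goto(.5166,-.204,.155,-10.5)"
```

```text
t: 12.6
ee_pos: [0.5161, -0.2038, 0.1715]
ee_rot: [-0.0, 0.996, -0.092, -0.001]
contact_force: [-0.7, -0.5, 0.1]
width: 0.0109
t 12.6 pos [ 0.5161 -0.2038  0.1715] F [-0.7 -0.5  0.1] M [-0.01  0.04  0.04] w 0.0109 tilt [-0.002  0.001]
shift [ 0.6  0.1 16.5] turn [-0.05  0.1  -0.03]
```

```bash
python3 -m creep '[[[0.5,0,4],[0,0.1,0],1],[[0,0,4],[0,0,0],1],[[0,0,0],[0,0,0],1]]'
python3 -c "
from h import *
goto(.5166,-.204,.145,-10.5)
cam('wrist','pics/w10.png')"
```

```text
t: 12.9
ee_pos: [0.5168, -0.204, 0.1629]
ee_rot: [-0.0, 0.996, -0.092, 0.0]
contact_force: [0.6, 0.4, -0.9]
width: 0.0111
t 12.9 pos [ 0.5168 -0.204   0.1629] F [ 0.6  0.4 -0.9] M [ 0.03 -0.03  0.03] w 0.0111 tilt [0.    0.001]
shift [-0.1  0.1 17.9] turn [-0.04 -0.02 -0.04]
```

View pics/w10.png

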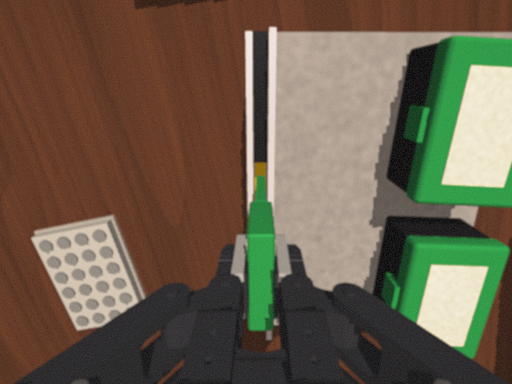

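The blade at col 260 lies between the lip (250) and the upstand (272), lined up with the slot, and there's no contact force yet. I'll keep descending.

```bash
python3 -m creep '[[[0,0,4],[0,0,0],1],[[0,0,4],[0,0,0],1],[[0,0,4],[0,0,0],1],[[0,0,0],[0,0,0],1]]'
python3 -c "
from h import *
goto(.5166,-.204,.138,-10.5)"
```

```text
t: 13.35
ee_pos: [0.5171, -0.204, 0.1503]
ee_rot: [-0.0, 0.996, -0.092, 0.001]
contact_force: [0.2, -0.1, -0.1]
width: 0.0105
t 13.35 pos [ 0.5171 -0.204   0.1503] F [ 0.2 -0.1 -0.1] M [-0.01 -0.05 -0.04] w 0.0105 tilt [0.001 0.001]
shift [-0.5  0.1 12.3] turn [-0.05 -0.07 -0.03]
```

```bash
python3 -m creep '[[[-0.4,0,4],[0,0,0],1],[[0,0,4],[0,0,0],1],[[0,0,3],[0,0,0],1],[[0,0,0],[0,0,0],1]]'
python3 -c "
from h import *
goto(.5166,-.204,.126,-10.5)"
```

```text
t: 13.75
ee_pos: [0.5171, -0.2041, 0.1395]
ee_rot: [-0.001, 0.996, -0.092, 0.001]
contact_force: [-1.3, 1.4, 8.1]
width: 0.0108
t 13.75 pos [ 0.5171 -0.2041  0.1395] F [-1.3  1.4  8.1] M [0.25 0.59 0.01] w 0.0108 tilt [0.002 0.001]
shift [-0.5  0.1 13.5] turn [-0.08 -0.1  -0.04]
```

```bash
python3 -m creep '[[[0,0,3],[0,-0.1,0],1],[[0,0,3],[0,0,0],1],[[0,0,3],[0,0,0],1]]' 110
python3 -c "
from h import *
goto(.5166,-.204,.126,-10.5)"
```

```text
t: 14.05
ee_pos: [0.5173, -0.2042, 0.1324]
ee_rot: [-0.002, 0.996, -0.092, 0.0]
contact_force: [-3.4, 2.4, 11.8]
width: 0.01
t 14.05 pos [ 0.5173 -0.2042  0.1324] F [-3.4  2.4 11.8] M [ 0.4   1.   -0.01] w 0.01 tilt [0.001 0.003]
shift [-0.7  0.   6.4] turn [-0.18 -0.02 -0.05]
```

```bash
python3 -m creep '[[[-0.7,0,3],[-0.2,0,0],1],[[-0.5,0,3],[0,0,0],1],[[0,0,3],[0,0,0],1]]'
python3 -c "
from h import *
goto(.5166,-.204,.126,-10.5)"
```

```text
t: 14.35
ee_pos: [0.5179, -0.2043, 0.1313]
ee_rot: [-0.002, 0.996, -0.092, 0.002]
contact_force: [-11.2, 5.4, 37.0]
width: 0.0105
t 14.35 pos [ 0.5179 -0.2043  0.1313] F [-11.2   5.4  37. ] M [1.36 3.34 0.02] w 0.0105 tilt [0.004 0.004]
shift [-1.3 -0.1  5.3] turn [-0.27 -0.18 -0.08]
```

```bash
python3 -m creep '[[[-1.5,0,1],[-0.2,-0.2,0],1],[[-0.5,0,1],[0,0,0],1],[[0,0,1],[0,0,0],1]]'
python3 -c "
from h import *
goto(.5166,-.204,.1313,-10.5)
cam('wrist','pics/w11.png');cam('scene','pics/s11.png');cam('top','pics/t11.png')
goto(.5166,-.204,.1313,-10.5)
a=cv2.imread('pics/s11.png')[80:320,140:340];cv2.imwrite('pics/s11c.png',cv2.resize(a,None,fx=2.5,fy=2.5,interpolation=cv2.INTER_CUBIC))
"
```

```text
t: 14.65
ee_pos: [0.5173, -0.2041, 0.1324]
ee_rot: [-0.002, 0.996, -0.092, 0.002]
contact_force: [-4.4, 1.5, 11.1]
width: 0.01
t 14.65 pos [ 0.5173 -0.2041  0.1324] F [-4.4  1.5 11.1] M [0.37 1.14 0.03] w 0.01 tilt [0.004 0.003]
shift [-0.7 -0.   1.1] turn [-0.21 -0.17 -0.09]
t 14.8 pos [ 0.5173 -0.2041  0.1323] F [-2.9  1.5 11.6] M [0.44 1.03 0.05] w 0.0104 tilt [0.004 0.003]
shift [-0.7 -0.   1. ] turn [-0.21 -0.17 -0.09]
```

View pics/w11.png

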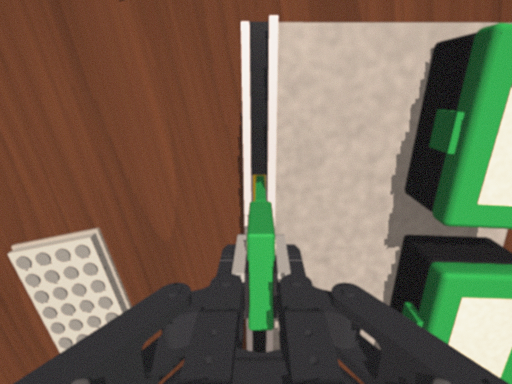

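View pics/s11c.png

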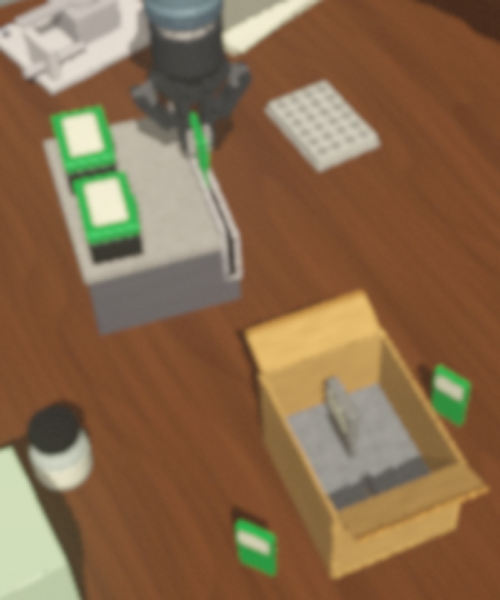

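```bash
python3 -m creep '[[[-0.5,0,2],[-0.2,-0.2,0],1],[[-0.3,0,1.5],[0,0,0],1]]'
python3 - <<'E'
from h import *
np.set_printoptions(precision=4,suppress=True)
goto(.5166,-.204,.1313,-10.5)
for i in range(6): cam('wrist','pics/w12.png')
goto(.5166,-.204,.1313,-10.5)
im=cv2.imread('pics/w12.png')
cv2.imwrite("pics/w12c.png",cv2.resize(im[165:345,190:330],None,fx=3.3,fy=3.3,interpolation=cv2.INTER_CUBIC))
E
```

```text
t: 15.0
ee_pos: [0.5175, -0.2042, 0.1315]
ee_rot: [-0.001, 0.996, -0.092, 0.001]
contact_force: [-5.3, 1.8, 20.5]
width: 0.0098
t 15.0 pos [ 0.5175 -0.2042  0.1315] F [-5.3  1.8 20.5] M [0.77 1.55 0.02] w 0.0098 tilt [0.002 0.001]
shift [-0.9 -0.   0.2] turn [-0.1  -0.08 -0.1 ]
t 15.3 pos [ 0.5175 -0.2042  0.1315] F [-4.5  2.7 16.8] M [0.6  1.24 0.02] w 0.01 tilt [0.002 0.002]
shift [-0.9 -0.   0.2] turn [-0.1  -0.09 -0.11]
```

View pics/w12c.png

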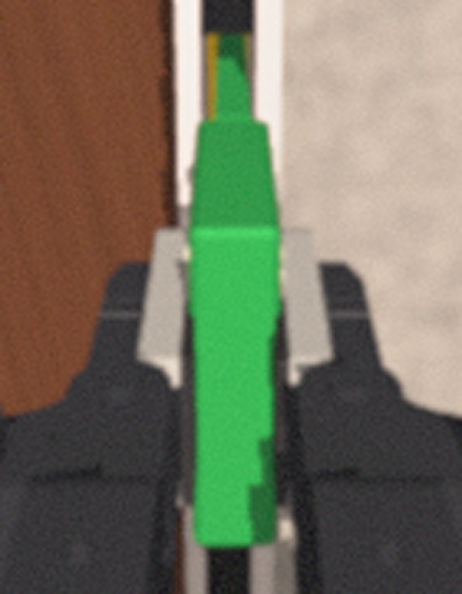

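View pics/t11.png

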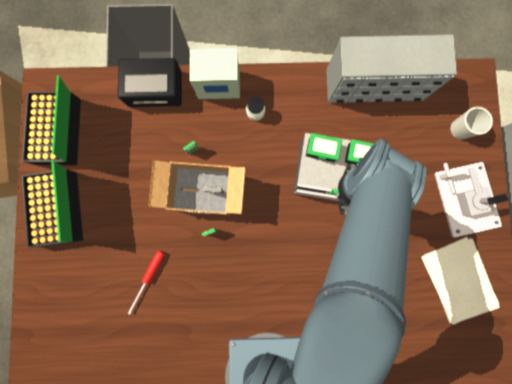

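```bash
python3 -c "
from h import *
print(env.sign_off()); s=env.state(); print(s['t'],s['ee_pos'],s['contact_force'],s['width'])"
```

```text
the job is handed in; nothing more can be done
None
the job is handed in; nothing more can be done
```

I folded both carton flaps back and lifted the green holder straight out. I then pushed it down into the slot until the spring bar reached its stop, and handed the job in at about 15.3 s while still holding it pressed. The sign-off reports no verdict, so success isn't confirmed.

**Spring bar at its stop:** the upward force was 8 N at a fingertip height of 139.5 mm, then about 11.8 N at 132.4 mm, and it stiffened sharply to 37 N at 131.3 mm. I finished at 131.5 mm with a steady 17–20 N upward force on the tool and an opening of about 10 mm.

**Position and grip:** my last reading put the tool about 1 mm off the slot's centre across and about 1 mm along. The tilt was about 0.002 rad, and the holder had not slipped in the fingers. There was a small sideways load of about 5 N, with the holder leaning lightly on the upstand.

**Surroundings:** in the last overhead and scene views both flaps were folded out, the grey holder was still in the carton, and the other things on the bench looked unmoved.

**One disagreement:** the grip height I assumed from the carton was about 5 mm off from what the wrist camera and the contact force showed. I used the camera and force values, which agreed with each other.

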